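# Open the child-resistant tablet bottle

### The arm

A 6-joint arm with a two-finger parallel gripper is mounted at the origin on a cart in front of the work surface, level with it; the furniture and walls round the work are solid. World frame = base frame: x ahead of the robot, y to its left, z up, the work surface at z = 0. Lengths are in m, angles in degrees, forces in N, time in s.
With the tool pointing down it reaches from about 0.3 to 0.75 m from the base axis. Payload 8.5 kg.
Tool frame: the origin (TCP) lies at the very end of the fingers, on their centre line; the grasp point (between the pads) lies 19 mm behind it; z points along the fingers, y is the line along which they close (so a half turn about z gives the same grasp; the last joint's range is limited). The gripper opens to 85 mm and grips with 20 to 120 N. Pads are 22 mm wide; open, the fingers measure 114 mm over their backs; the gripper's body (76 mm by 85 mm) begins 54 mm behind the grasp point. The pads swing forward as they close: fully open they stand 13 mm farther back than shut.
Start: joints at [-85.331, 21.807, 74.336, -0, 83.858, -12.336], TCP at [0.161, -0.526, 0.194] pointing down, gripper open.
Joint ranges: [-178.18, 178.18], [-50.72, 133.34], [12.68, 142.11], [-81.47, 261.47], [9.98, 163.14], [-165.26, 165.26]. Speed limits (degrees/s): [136.94, 136.94, 180, 180, 180, 180].

### API

Orientations are given as a 3x3 rotation matrix whose columns are the frame's x, y, z axes.
In Python, from rig import observe, cams, ticket gives the robot as it stands.
- The arm moves only by the tool move_arm, never from a script. Its arguments are lists of equal length, an entry for each row: "jaw": the finger opening in cm, from 0 to 8.54; "dp": the shift along the tool's x, y, z in cm, a list of three; "turn": the turn, a rotation vector about the tool's x, y, z in rad, a list of three. In form: {"jaw": [jaw, ...], "dp": [[tx, ty, tz], ...], "turn": [[wx, wy, wz], ...]}. A call has 1 to 12 rows; each row shifts and turns the commanded pose from where the row before left it, along the tool's axes as they then stand; what a row does not reach is not made up. A row lasts 1/12 s, in which the tool goes at most 41.7 mm and 7.16 degrees, less where a joint would pass 70% of its speed; a pose out of reach is approached as far as the arm can. A call is refused whole if a number of a shift passes 4.17 or a number of a turn 0.125, either way. A call with a gripper value outside its range is refused whole. The fingers move at their own pace and stop on an object; "force" is the grip in N (left out, the last holds). Time passes only in rows, so rows that do not move let the fingers close. It gives the time, the measured TCP pose, the force, the opening and the grip force at its end, in the units of the state.
- observe(): the state, without advancing time (a new reading comes with each control period).
- cams.get_image(name): name is "side" or "top"; returns (picture, depth): 420x560x3 uint8, red, green, blue; 420x560 float32, m along the optical axis (not along the pixel's ray), 0 where there is no reading.
- cams.calibration(name): a dict with "vertical_fov" (degrees; the focal length in pixels is half the picture's height over the tangent of half this angle, whatever the lens; pixels are square), "cx", "cy" (the principal point, pixels), "view" (4x4, takes a point from world to camera coordinates). Camera axes: x right, y up, looking along -z (the intrinsics and any distortion apply to the point x, -y, -z); pixel columns grow to the right and rows downward; lengths in m; the calibration is good to about 2 mm. A picture is of the moment at which its call begins. calibration takes no time and is no camera call.
- ticket.close_job(): hands the job in; it is judged then, once.
Trained networks look in the newest picture that a camera, given by its name, has taken for a name from the list of things; names that differ only in an ending like _2 or _b are one class to them, and where a whole thing is asked for, a point or a joint stands for the part that bears it (a point fixed in the world has none). Each returns a list of dicts, best first, with "p" (0 to 1); they miss things now and then, are a little off and sometimes report something else, mostly with a low value. They report only what shows in the picture. A call takes as long as a camera call. They do not tell look-alikes from the thing itself.
- cams.spot_in(camera, query): "box" ([centre column, centre row, width, height] as shares, 0 to 1, of the picture: columns of its width, rows of its height, round what is visible of it).
- cams.outline_of(camera, query): "mask" (420x560 bool, what is visible of it) and "box" ([centre column, centre row, width, height] as shares, 0 to 1, of the picture: columns of its width, rows of its height, round what is visible of it).
- cams.mark_of(camera, query): "location" ([column, row] as shares, 0 to 1, of the picture: columns of its width, rows of its height: a listed point, or the origin of a listed thing).
The state is a dict: "time_s": time; "q": joint angles; "qvel": joint speeds; "joint_efforts": joint torques, N m; "position": TCP position; "tool_rot": TCP orientation; "ft_force": force on the tool from outside, world axes, zero at the start; "wrist_torque": the same for the moment, N m; "grip_width": finger opening in m; "gripper_force": force on a finger pad.
Only numpy, scipy, OpenCV 4.12 (cv2) and the standard library are available. Lean on these libraries where they do the work, as an engineer would, in place of code of your own. Each camera call takes 0.05 s, during which the arm holds its last target. There are 200 camera calls.

### The job

Two amber tablet bottles with white push-and-turn caps stand clamped in round steel holders. Open the taller, slimmer one: push its cap down firmly and, keeping it pushed down, turn it anticlockwise (seen from above) until it comes free of its catch, then let go so that the cap springs up. Leave the cap of the squat bottle alone.

Things in the scene. Friction and masses are not known exactly. Their poses are not given: they have to be found in the camera images.
- tall_bottle_cap (a joint): Turn (rad) of the tall bottle's cap: 0 closed, grows anticlockwise seen from above. White ribbed round cap, straight sides, 44 mm across, 30 mm high; grip its sides from above. Not pushed down, a catch blocks it at 0.1 rad. Pushed down over 4.5 mm (aim for 6) it turns with 0.1 N m drag; past 0.8 rad it is clear of the catch; end stop 1.25 rad. Aim for 1.1 rad in one grasp.
- tall_bottle_lift (a joint): Height (m) of the tall bottle's cap against closed: 0 closed, -0.008 pushed down to the stop, +0.006 sprung up (open). A spring pushes it up: 7 N before it starts down, 12 N at 6 mm, 14 N at the stop. Turned clear of the catch and let go, it rises to +0.006 by itself and stays.
- tall_bottle_cap_top (a point): Centre of the flat top of the tall bottle's cap, 150 mm above the worktop while closed; z up. Below the cap (underside 30 mm lower) 12 mm of a 34 mm thick neck shows, then the sloping shoulder of the 62 mm thick amber bottle. It is held fast in a round steel holder 82 mm across and neither turns nor slides.
- squat_bottle_cap_top (a point): Centre of the flat top of the squat bottle's cap, 100 mm above the worktop. The bottle is amber, 84 mm thick, in a holder 104 mm across; its cap looks like the tall bottle's. To be left closed.
There are look-alikes about, which are no part of the job. What is shaped like the part that bears tall_bottle_cap but green is not meant.

How it is judged (in metres and radians):
On the way:
1. the tall bottle's cap is pushed down by more than 3.5 mm (value of joint tall_bottle_lift below -0.0035 m), for 0.05 s.
At the end, for the whole second after the job is handed in: The tall bottle's cap has been turned by more than 0.65 rad and, let go, has sprung up by more than 4 mm; the squat bottle's cap is where it was (within 2 mm) (value of joint tall_bottle_cap above 0.65 rad and value of joint tall_bottle_lift above 0.004 m and distance of squat_bottle_cap_top from where it was at the start of the episode below 0.002 m); the robot touches nothing.
It fails at once if the squat bottle's cap is pushed down or opened (it moves more than 3 mm) (distance of squat_bottle_cap_top from where it was at the start of the episode above 0.003 m).
It also fails if it takes over 32 s, if anything falls off the work surface, if the arm or the gripper's body presses on something with over 40 N, if the wrist force passes 120 N, or if a joint passes its speed limit or range.

## Working session

There is one attempt and no reset: what is moved stays moved. The work goes in short steps, Python scripts to look and compute and a tool call to move; the robot and the scene stay as the last step left them, time stands still between calls to the robot, and variables do not carry over. Pictures are saved under pics/ and viewed, at most 10 in all, crops included, and the job is handed in when it is done.

Besides the shell and the picture viewer there is one more tool, called after ">>>" by a JSON object that holds its "api" and its "payload", one argument or row to a line. move_arm: Moves the arm, as the interface text tells. Its arguments: {"type":"object","properties":{"jaw":{"type":"array","items":{"type":"number"}},"dp":{"type":"array","items":{"type":"array","items":{"type":"number"}}},"turn":{"type":"array","items":{"type":"array","items":{"type":"number"}}},"force":{"type":"number"}},"required":["jaw","dp","turn"]}

```bash
mkdir -p pics
cat > h.py <<'E'
import numpy as np,cv2
from rig import observe,cams,ticket
def w(cam,dep,px):
    c=cams.calibration(cam);f=210/np.tan(np.radians(c["vertical_fov"]/2))
    px=np.atleast_2d(px).astype(int);d=dep[px[:,1],px[:,0]]
    p=np.c_[(px[:,0]-c["cx"])/f*d,-(px[:,1]-c["cy"])/f*d,-d,np.ones(len(d))]
    return (np.linalg.inv(c["view"])@p.T).T[:,:3][d>0]
E
python3 - <<'E'
from h import *
o=observe();print(o["time_s"],o["position"],np.round(o["tool_rot"],3))
ims=[]
for n in("top","side"):
    im,d=cams.get_image(n);ims.append(im);c=cams.calibration(n);print(n,{k:v for k,v in c.items() if k!="view"})
    for q in("tall_bottle_cap","squat_bottle_cap_top"):
        for r in cams.outline_of(n,q)[:4]:
            ys,xs=np.nonzero(r["mask"]);P=w(n,d,np.c_[xs,ys]);
            t=P[P[:,2]>np.percentile(P[:,2],90)-.006]
            print(n,q,round(r["p"],2),xs.mean().round(),ys.mean().round(),np.median(P,0).round(3),"top",((t.min(0)+t.max(0))/2).round(4),(np.ptp(t,axis=0)).round(3))
    cv2.imwrite(f"pics/{n}0.png",im[:,:,::-1])
E
```

```text
0.0 [ 0.16082963 -0.52559836  0.19332993] [[ 0.956  0.292 -0.   ]
 [ 0.292 -0.956  0.001]
 [ 0.    -0.001 -1.   ]]
top {'vertical_fov': 53.42852760335777, 'cx': 282.5515879093579, 'cy': 209.24097674351628}
top tall_bottle_cap 0.9 401.0 239.0 [ 0.397 -0.397  0.15 ] top [ 0.3961 -0.3991  0.1504] [0.043 0.042 0.008]
top tall_bottle_cap 0.77 324.0 171.0 [ 0.553 -0.22   0.15 ] top [ 0.5529 -0.2193  0.1504] [0.041 0.043 0.008]
top squat_bottle_cap_top 0.51 158.0 181.0 [0.533 0.172 0.1  ] top [0.5347 0.1751 0.1008] [0.041 0.041 0.009]
side {'vertical_fov': 46.67442928417828, 'cx': 276.8620116315189, 'cy': 209.96044141050587}
side tall_bottle_cap 0.7 355.0 159.0 [ 0.392 -0.386  0.146] top [ 0.3938 -0.4001  0.1489] [0.041 0.048 0.008]
side tall_bottle_cap 0.58 267.0 180.0 [ 0.549 -0.208  0.143] top [ 0.5518 -0.2191  0.1485] [0.041 0.049 0.008]
side squat_bottle_cap_top 0.64 185.0 316.0 [0.527 0.185 0.098] top [0.5312 0.1774 0.0987] [0.041 0.043 0.008]
```

View pics/top0.png

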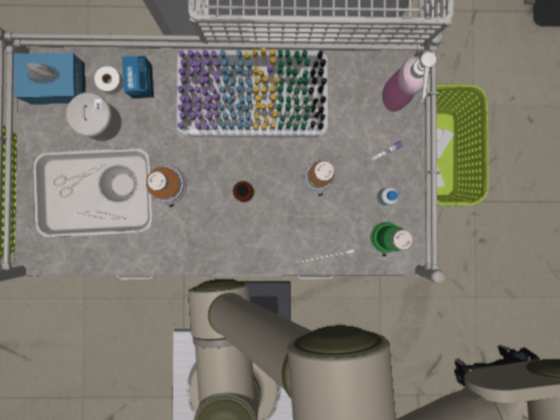

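View pics/side0.png

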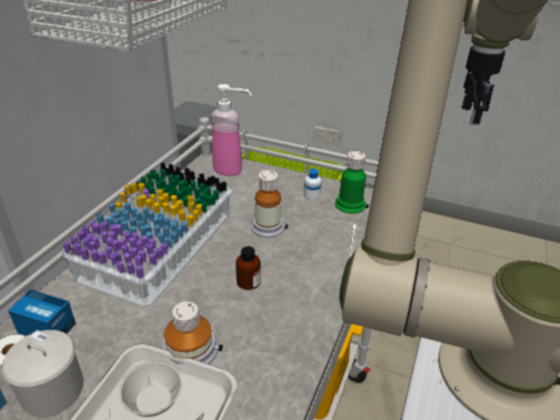

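The top view shows three candidates:
- **Tall amber bottle:** cap at pixel (324,171), which is world (0.553, -0.220, 0.150). The side view agrees, at (267,180).
- **Green look-alike:** at (401,239).
- **Squat bottle:** at (158,181).

I'll lift the arm and go over the tall amber bottle.

>>> {"api": "move_arm", "payload": {
  "jaw": [8.5, 8.5, 8.5, 8.5, 8.5, 8.5, 8.5, 8.5, 8.5, 8.5, 8.5, 8.5],
  "dp": [
    [0, 0, -3.5],
    [0, 0, -3.5],
    [3.5, -1.4, 0],
    [3.5, -1.4, 0],
    [3.5, -1.4, 0],
    [3.5, -1.4, 0],
    [3.5, -1.4, 0],
    [3.5, -1.4, 0],
    [3.5, -1.4, 0],
    [3.5, -1.4, 0],
    [3.5, -1.4, 0],
    [3.5, -1.4, 0]
  ],
  "turn": [
    [0, 0, 0],
    [0, 0, 0],
    [0, 0, 0],
    [0, 0, 0],
    [0, 0, 0],
    [0, 0, 0],
    [0, 0, 0],
    [0, 0, 0],
    [0, 0, 0],
    [0, 0, 0],
    [0, 0, 0],
    [0, 0, 0]
  ]
}}

```text
time_s: 1.3
position: [0.4558, -0.2882, 0.264]
tool_rot: [[0.956, 0.292, 0.0], [0.292, -0.956, -0.0], [0.0, 0.0, -1.0]]
ft_force: [-0.4, -1.0, 0.2]
grip_width: 0.0855
gripper_force: 0.0
```

>>> {"api": "move_arm", "payload": {
  "jaw": [8.5, 8.5, 8.5, 8.5, 8.5, 8.5],
  "dp": [
    [2.8, -0.9, 0],
    [2.8, -0.9, 0],
    [2.8, -0.9, 0],
    [2.8, -1.0, 0],
    [0, 0, 2],
    [0, 0, 2]
  ],
  "turn": [
    [0, 0, 0],
    [0, 0, 0],
    [0, 0, 0],
    [0, 0, 0],
    [0, 0, 0],
    [0, 0, 0]
  ]
}}

```text
time_s: 1.8
position: [0.5523, -0.2205, 0.2237]
tool_rot: [[0.956, 0.295, 0.002], [0.295, -0.956, -0.001], [0.001, 0.002, -1.0]]
ft_force: [-0.3, -0.5, -0.5]
grip_width: 0.0849
gripper_force: 0.0
```

Run:
```python
from h import *
im,d=cams.get_image("side");cv2.imwrite("pics/side1.png",im[:,:,::-1])
for r in cams.outline_of("side","tall_bottle_cap")[:3]:
    ys,xs=np.nonzero(r["mask"]);P=w("side",d,np.c_[xs,ys]);t=P[P[:,2]>np.percentile(P[:,2],90)-.006]
    print(round(r["p"],2),xs.mean(),ys.mean(),((t.min(0)+t.max(0))/2).round(4))
o=observe();print(o["time_s"],o["position"],np.array([.553,-.2193,.15])-o["position"],o["q"])
print((np.array([.5525,-.2193,.15])-o["position"])@o["tool_rot"]*100)
```

```text
0.7 267.16712328767125 179.55342465753424 [ 0.5526 -0.2185  0.1487]
1.9 [ 0.54995167 -0.22048399  0.2208146 ] [ 0.00304833  0.00118399 -0.0708146 ] [-3.32836420e+01  2.54505601e+01  6.39573661e+01 -2.31737008e-03
  9.09644827e+01  3.96693709e+01]
[ 3.07946653e-01 -3.24778896e-03  7.08033884e+00]
```

View pics/side1.png

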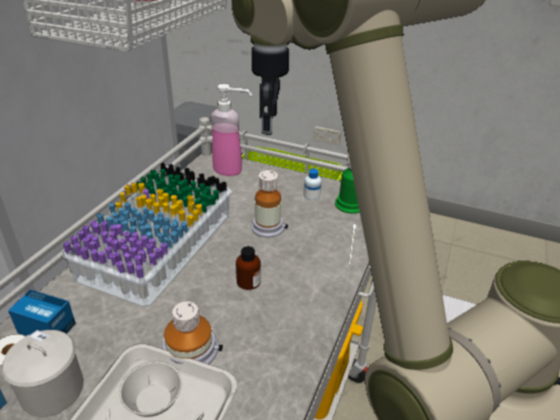

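The open gripper at (267,125) hangs right above the amber cap at (267,180). I'll go down and grip.

>>> {"api": "move_arm", "payload": {
  "jaw": [8.5, 8.5, 8.5, 8.5, 8.5, 8.5, 4, 4, 4, 4, 4, 4],
  "dp": [
    [0.3, 0, 2],
    [0, 0, 2.5],
    [0, 0, 2.5],
    [0, 0, 2],
    [0, 0, 1.2],
    [0, 0, 0],
    [0, 0, 0],
    [0, 0, 0],
    [0, 0, 0],
    [0, 0, 0],
    [0, 0, 0],
    [0, 0, 0]
  ],
  "turn": [
    [0, 0, 0],
    [0, 0, 0],
    [0, 0, 0],
    [0, 0, 0],
    [0, 0, 0],
    [0, 0, 0],
    [0, 0, 0],
    [0, 0, 0],
    [0, 0, 0],
    [0, 0, 0],
    [0, 0, 0],
    [0, 0, 0]
  ],
  "force": 90
}}

```text
time_s: 2.9
position: [0.5539, -0.2207, 0.1223]
tool_rot: [[0.956, 0.292, 0.001], [0.292, -0.956, -0.0], [0.0, 0.0, -1.0]]
ft_force: [-0.3, -0.3, 0.5]
grip_width: 0.0403
gripper_force: 0.0
```

The opening is 40 mm with no grip force, so I'll look before closing further.

Run:
```python
from h import *
im,d=cams.get_image("side");c=im[100:260,180:360];cv2.imwrite("pics/s2.png",cv2.resize(c,None,fx=4,fy=3.7,interpolation=cv2.INTER_CUBIC)[:,:,::-1])
o=observe();print(o["time_s"],o["position"],o["grip_width"],o["gripper_force"],o["ft_force"])
```

```text
2.95 [ 0.55382103 -0.22070029  0.12222895] 0.04003617142686676 0.0 [ 0.07423831 -0.29985195  0.12403029]
```

View pics/s2.png

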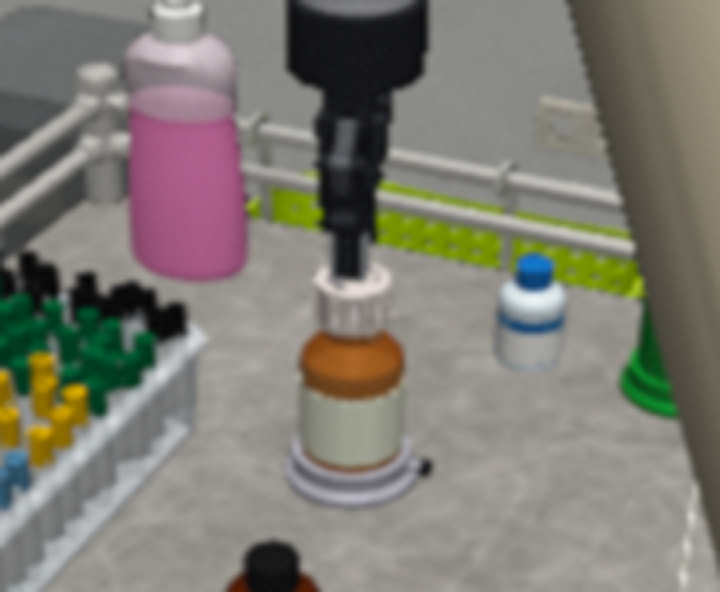

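Run:
```python
from h import *
im,d=cams.get_image("side");
for r in range(130,190,3):
    cs=np.arange(256,284,4)
    print(r,' '.join(f"{tuple((w('side',d,[[c,r]])[0]*1000).astype(int))}{int(im[r,c].mean())}" if d[r,c]>0 else '-' for c in cs))
c,d2=cams.get_image("top");cv2.imwrite("pics/t2.png",cv2.resize(c[110:230,260:400],None,fx=4,fy=4)[:,:,::-1])
```

```text
130 (np.int64(1294), np.int64(-1743), np.int64(-554))137 (np.int64(562), np.int64(-199), np.int64(267))56 (np.int64(546), np.int64(-184), np.int64(277))23 (np.int64(538), np.int64(-186), np.int64(277))23 (np.int64(536), np.int64(-203), np.int64(270))23 (np.int64(532), np.int64(-216), np.int64(265))28 (np.int64(1138), np.int64(-1739), np.int64(-520))138
133 (np.int64(1296), np.int64(-1746), np.int64(-575))137 (np.int64(562), np.int64(-199), np.int64(260))26 (np.int64(545), np.int64(-181), np.int64(271))58 (np.int64(537), np.int64(-185), np.int64(271))75 (np.int64(536), np.int64(-204), np.int64(263))23 (np.int64(530), np.int64(-212), np.int64(261))43 (np.int64(1137), np.int64(-1737), np.int64(-538))138
136 (np.int64(709), np.int64(-492), np.int64(90))181 (np.int64(561), np.int64(-196), np.int64(254))27 (np.int64(543), np.int64(-178), np.int64(266))70 (np.int64(536), np.int64(-182), np.int64(266))66 (np.int64(537), np.int64(-207), np.int64(254))19 (np.int64(527), np.int64(-204), np.int64(258))51 (np.int64(1139), np.int64(-1743), np.int64(-560))138
139 (np.int64(711), np.int64(-497), np.
[... 5214 characters left out ...]
4 (np.int64(661), np.int64(-390), np.int64(-1))169 (np.int64(561), np.int64(-198), np.int64(132))102 (np.int64(552), np.int64(-200), np.int64(134))135 (np.int64(542), np.int64(-199), np.int64(137))158 (np.int64(535), np.int64(-207), np.int64(134))135 (np.int64(529), np.int64(-215), np.int64(132))135 (np.int64(599), np.int64(-414), np.int64(1))152
187 (np.int64(655), np.int64(-376), np.int64(-1))155 (np.int64(563), np.int64(-202), np.int64(122))112 (np.int64(553), np.int64(-201), np.int64(125))146 (np.int64(542), np.int64(-199), np.int64(130))152 (np.int64(535), np.int64(-207), np.int64(127))126 (np.int64(530), np.int64(-218), np.int64(122))129 (np.int64(596), np.int64(-407), np.int64(-3))137
```

View pics/t2.png

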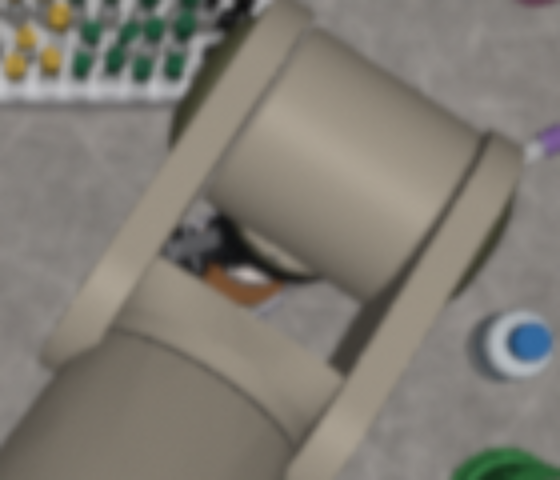

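The fingers have closed in free space just above the cap. Depth puts their tips at z≈0.163, not the reported 0.122. So the reported TCP z doesn't match what the camera sees, and I'll trust the camera. I'll open, go lower in part, and measure again.

>>> {"api": "move_arm", "payload": {
  "jaw": [8.5, 8.5, 8.5, 8.5, 8.5, 8.5, 8.5, 8.5, 8.5],
  "dp": [
    [0, 0, 0],
    [0, 0, 0],
    [0, 0, 0],
    [0, 0, 0],
    [0, 0, 0],
    [0, 0, 0.8],
    [0, 0, 0.8],
    [0, 0, 0.8],
    [0, 0, 0]
  ],
  "turn": [
    [0, 0, 0],
    [0, 0, 0],
    [0, 0, 0],
    [0, 0, 0],
    [0, 0, 0],
    [0, 0, 0],
    [0, 0, 0],
    [0, 0, 0],
    [0, 0, 0]
  ]
}}

```text
time_s: 3.8
position: [0.5528, -0.2201, 0.0955]
tool_rot: [[0.956, 0.292, -0.003], [0.292, -0.956, 0.002], [-0.003, -0.003, -1.0]]
ft_force: [1.0, -0.1, -1.3]
grip_width: 0.0849
gripper_force: 0.0
```

```bash
cat > tip.py <<'E'
from h import *
im,d=cams.get_image("side")
o=observe();print(o["time_s"],o["position"],o["grip_width"],o["gripper_force"],o["ft_force"])
yy,xx=np.mgrid[130:215,240:295];px=np.c_[xx.ravel(),yy.ravel()];px=px[d[px[:,1],px[:,0]]>0]
P=w("side",d,px);b=im[px[:,1],px[:,0]].mean(1)
s=(b<75)&(abs(P[:,0]-.545)<.05)&(P[:,1]>-.30)&(P[:,1]<-.12)&(P[:,2]>.09)&(im[px[:,1],px[:,0],0]<80)
k=np.argsort(P[s,2])[:10];print(np.c_[px[s][k],P[s][k].round(3)])
cv2.imwrite("pics/cur.png",cv2.resize(im[100:260,180:360],None,fx=4,fy=3.7,interpolation=cv2.INTER_CUBIC)[:,:,::-1])
E
python3 tip.py
```

```text
3.85 [ 0.55317159 -0.22034125  0.09654448] 0.08496776729575277 0.0 [ 0.23158278 -0.44549786  0.03080748]
[[ 2.67e+02  1.66e+02  5.71e-01 -2.59e-01  1.46e-01]
 [ 2.72e+02  1.66e+02  5.61e-01 -2.64e-01  1.47e-01]
 [ 2.73e+02  1.66e+02  5.58e-01 -2.64e-01  1.47e-01]
 [ 2.74e+02  1.66e+02  5.56e-01 -2.64e-01  1.47e-01]
 [ 2.67e+02  1.86e+02  5.34e-01 -1.76e-01  1.48e-01]
 [ 2.67e+02  1.65e+02  5.71e-01 -2.59e-01  1.49e-01]
 [ 2.72e+02  1.65e+02  5.60e-01 -2.63e-01  1.49e-01]
 [ 2.74e+02  1.65e+02  5.56e-01 -2.65e-01  1.50e-01]
 [ 2.73e+02  1.64e+02  5.59e-01 -2.66e-01  1.51e-01]
 [ 2.66e+02  1.64e+02  5.74e-01 -2.59e-01  1.51e-01]]
```

View pics/cur.png

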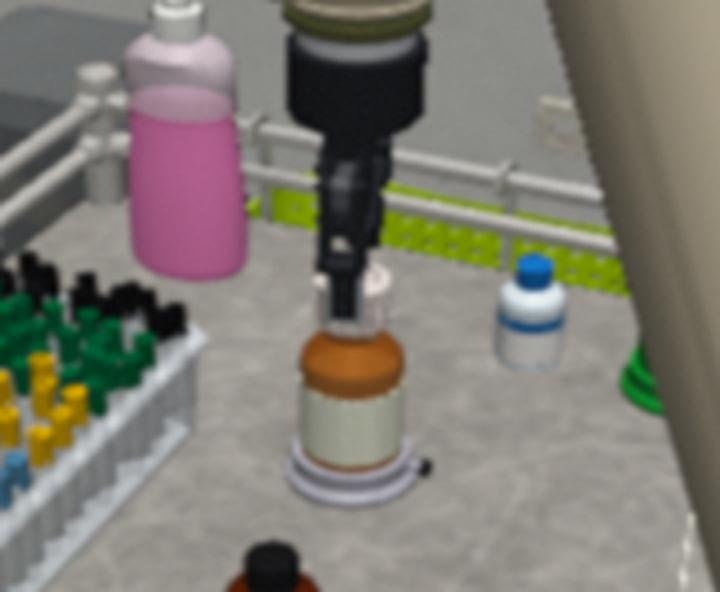

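The fingers now straddle the cap at about (345,300) in the crop, with open tips at z≈0.147. I'll go down 1.5 cm more and grip.

>>> {"api": "move_arm", "payload": {
  "jaw": [8.5, 8.5, 8.5, 4, 4, 4, 4, 4, 4, 4],
  "dp": [
    [0, 0, 0.7],
    [0, 0, 0.8],
    [0, 0, 0],
    [0, 0, 0],
    [0, 0, 0],
    [0, 0, 0],
    [0, 0, 0],
    [0, 0, 0],
    [0, 0, 0],
    [0, 0, 0]
  ],
  "turn": [
    [0, 0, 0],
    [0, 0, 0],
    [0, 0, 0],
    [0, 0, 0],
    [0, 0, 0],
    [0, 0, 0],
    [0, 0, 0],
    [0, 0, 0],
    [0, 0, 0],
    [0, 0, 0]
  ],
  "force": 90
}}

```text
time_s: 4.68
position: [0.5534, -0.2191, 0.0838]
tool_rot: [[0.956, 0.293, -0.0], [0.293, -0.956, 0.002], [0.0, -0.002, -1.0]]
ft_force: [-3.1, 8.3, 7.4]
grip_width: 0.0418
gripper_force: 89.9
```

>>> {"api": "move_arm", "payload": {
  "jaw": [4, 4, 4, 4, 4],
  "dp": [
    [0, 0, 0.2],
    [0, 0, 0.2],
    [0, 0, 0.2],
    [0, 0, 0.1],
    [0, 0, 0]
  ],
  "turn": [
    [0, 0, 0],
    [0, 0, 0],
    [0, 0, 0],
    [0, 0, 0],
    [0, 0, 0]
  ]
}}

```text
time_s: 5.1
position: [0.5534, -0.2191, 0.0772]
tool_rot: [[0.956, 0.293, -0.0], [0.293, -0.956, 0.002], [0.0, -0.002, -1.0]]
ft_force: [-5.1, 9.1, 12.6]
grip_width: 0.0418
gripper_force: 90.2
```

```bash
python3 tip.py
```

```text
5.15 [ 0.55345221 -0.21913971  0.07738927] 0.04217976240158333 90.18587350845337 [-5.58086404  8.60392881 12.44340715]
[[ 2.66e+02  1.92e+02  5.45e-01 -1.95e-01  1.18e-01]
 [ 2.68e+02  1.92e+02  5.41e-01 -1.96e-01  1.19e-01]
 [ 2.65e+02  1.92e+02  5.47e-01 -1.93e-01  1.19e-01]
 [ 2.67e+02  1.92e+02  5.42e-01 -1.94e-01  1.19e-01]
 [ 2.69e+02  1.91e+02  5.38e-01 -1.96e-01  1.22e-01]
 [ 2.69e+02  1.90e+02  5.39e-01 -1.98e-01  1.23e-01]
 [ 2.68e+02  1.91e+02  5.40e-01 -1.93e-01  1.23e-01]
 [ 2.67e+02  1.91e+02  5.42e-01 -1.92e-01  1.23e-01]
 [ 2.64e+02  1.91e+02  5.48e-01 -1.89e-01  1.23e-01]
 [ 2.65e+02  1.91e+02  5.45e-01 -1.89e-01  1.24e-01]]
```

View pics/cur.png

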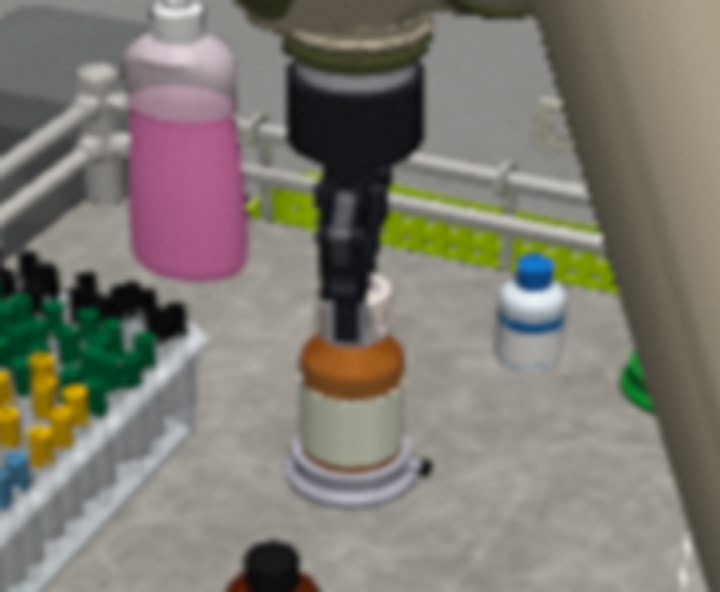

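The cap (at about (375,290) in the crop) is gripped and pushed down. The 12.5 N reading matches about 6.5 mm of travel. Now I'll turn it 1.1 rad anticlockwise, which is negative about tool z.

>>> {"api": "move_arm", "payload": {
  "jaw": [4, 4, 4, 4, 4, 4, 4, 4, 4, 4, 4, 4],
  "dp": [
    [0, 0, 0],
    [0, 0, 0],
    [0, 0, 0],
    [0, 0, 0],
    [0, 0, 0],
    [0, 0, 0],
    [0, 0, 0],
    [0, 0, 0],
    [0, 0, 0],
    [0, 0, 0],
    [0, 0, 0],
    [0, 0, 0]
  ],
  "turn": [
    [0, 0, -0.1],
    [0, 0, -0.1],
    [0, 0, -0.1],
    [0, 0, -0.1],
    [0, 0, -0.1],
    [0, 0, -0.1],
    [0, 0, -0.1],
    [0, 0, -0.1],
    [0, 0, -0.1],
    [0, 0, -0.1],
    [0, 0, -0.1],
    [0, 0, 0]
  ]
}}

```text
time_s: 6.15
position: [0.5534, -0.219, 0.0775]
tool_rot: [[0.167, 0.986, 0.0], [0.986, -0.167, 0.002], [0.002, -0.0, -1.0]]
ft_force: [-6.0, 9.3, 12.1]
grip_width: 0.0421
gripper_force: 90.0
```

```bash
python3 -c "
from h import *
o=observe();print(o['position'],o['wrist_torque'],o['ft_force'],o['q'],np.degrees(np.arctan2(*o['tool_rot'][[1,0],0])))"
```

```text
[ 0.5534493  -0.21901547  0.0774671 ] [1.3404623  0.75301079 0.12747475] [-5.99260961  9.29294326 12.0691537 ] [-33.02454633  32.18250824  76.95471613   0.10242028  70.92504103
 -23.43258794] 80.37449904859831
```

>>> {"api": "move_arm", "payload": {
  "jaw": [8.5, 8.5, 8.5, 8.5, 8.5, 8.5, 8.5, 8.5, 8.5, 8.5, 8.5, 8.5],
  "dp": [
    [0, 0, 0],
    [0, 0, 0],
    [0, 0, 0],
    [0, 0, 0],
    [0, 0, 0],
    [0, 0, 0],
    [0, 0, -1],
    [0, 0, -2],
    [0, 0, -3],
    [0, 0, -3],
    [0, 0, -2],
    [0, 0, 0]
  ],
  "turn": [
    [0, 0, 0],
    [0, 0, 0],
    [0, 0, 0],
    [0, 0, 0],
    [0, 0, 0],
    [0, 0, 0],
    [0, 0, 0],
    [0, 0, 0],
    [0, 0, 0],
    [0, 0, 0],
    [0, 0, 0],
    [0, 0, 0]
  ]
}}

```text
time_s: 7.15
position: [0.5553, -0.2216, 0.1915]
tool_rot: [[0.173, 0.985, 0.008], [0.985, -0.173, -0.005], [-0.004, 0.008, -1.0]]
ft_force: [0.7, -0.9, -0.5]
grip_width: 0.0852
gripper_force: 0.0
```

Run:
```python
from h import *
o=observe();print(o["time_s"],o["position"],o["ft_force"],o["grip_width"])
im,d=cams.get_image("side");cv2.imwrite("pics/end.png",cv2.resize(im[60:220,180:360],None,fx=4,fy=3.7)[:,:,::-1])
for q in("tall_bottle_cap","squat_bottle_cap_top"):
  for r in cams.outline_of("side",q)[:2]:
    ys,xs=np.nonzero(r["mask"]);P=w("side",d,np.c_[xs,ys]);t=P[P[:,2]>np.percentile(P[:,2],90)-.006]
    print(q,round(r["p"],2),xs.mean(),ys.mean(),((t.min(0)+t.max(0))/2).round(4),np.percentile(P[:,2],90))
```

```text
7.15 [ 0.55531083 -0.22164776  0.19151347] [ 0.72315611 -0.88418044 -0.51425453] 0.08515998844071403
tall_bottle_cap 0.68 267.46418338108884 177.2378223495702 [ 0.5528 -0.2188  0.1545] 0.15651621594262494
squat_bottle_cap_top 0.62 185.16852146263912 315.3195548489666 [0.532  0.1772 0.0985] 0.10055755281609187
```

View pics/end.png

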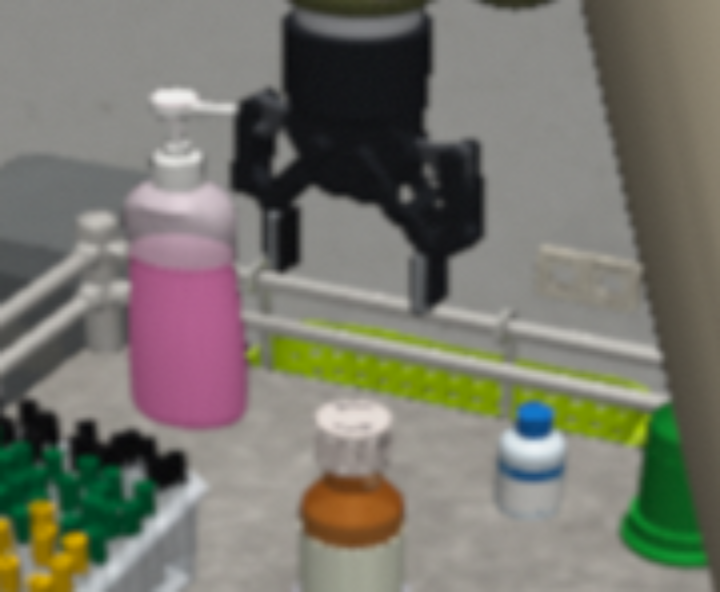

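The cap at (353,435) in the crop has sprung up about 6 mm and the neck shows below it. The gripper is well clear, and the squat cap hasn't moved.

```bash
python3 -c "
from rig import ticket
print(ticket.close_job())"
```

```text
the job is handed in; nothing more can be done
None
```

The tall amber bottle is open: I pushed its cap down about 6.5 mm, turned it about 1.1 rad anticlockwise and let it spring up about 6 mm. The squat bottle's cap was not touched, and I handed the job in just after 7 s on the robot's clock; the hand-in returned no verdict.

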